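Make up two tea-set gift boxes in a pottery

ROBOT

A 6-joint arm with a two-finger parallel gripper is mounted at the origin on the work surface. World frame = base frame: x ahead of the robot, y to its left, z up, the work surface at z = 0. Lengths are in m, angles in rad, forces in N, time in s.
With the tool pointing down it reaches from about 0.3 to 0.825 m from the base axis. Payload 5.4 kg.
Tool frame: the origin (TCP) lies where the fingers leave the gripper's body, on its centre line; the fingertips stand 88 mm ahead of it and the grasp point (between the pads) lies 69 mm ahead of it (bot.finger_overhang is the distance from the TCP to the fingertips, in m); z points along the fingers, x is the direction in which the jaws open and shut, and the axes are right-handed (so a half turn about z gives the same grasp; the last joint's range is limited). The gripper opens to 92 mm and grips with 3 to 60 N. Pads are 20 mm wide; open, the fingers measure 128 mm over their backs; the gripper's body (75 mm by 189 mm) begins 69 mm behind the grasp point.
Start: joints at [-1.54, 0.158, 1.597, -0, 1.386, -0.21], TCP at [0.137, -0.558, 0.303] pointing down, gripper open.
Joint ranges: [-2.91, 2.91], [-0.94, 2.29], [0.18, 2.7], [-1.29, 4.43], [0.17, 2.64], [-3, 3]. Speed limits (rad/s): [2.57, 2.57, 3.14, 3.14, 3.14, 3.14].

INTERFACE

Orientations are given as a rotation vector (axis times angle).
In Python, from rig import bot gives the robot as it stands. The module is installed in compiled form; this text tells all that it offers.
- The arm moves only by the shell command python3 -m creep 'ROWS' [FORCE]. ROWS is JSON, a list that holds one entry, the list of rows, each a list of 5 numbers: the shift along the tool's x, y, z in units of 300 mm (1.0 is 300 mm), then the turn about the tool's z in units of 60 degrees (1.0 is 60 degrees), then the finger opening in mm, from 0 to 91.9. In form: [[[tx, ty, tz, yaw, claw], ...]]. A call has 1 to 10 rows; each row is the pose to reach, as a shift and turn from the pose commanded when the call began, along the tool's axes at that moment; what a row does not reach only later rows make up. A row lasts 1/10 s, in which the tool goes at most 50 mm and 8.59 degrees, less where a joint would pass 70% of its speed; a pose out of reach is approached as far as the arm can. A call with a number of a shift or a turn outside -1 to 1 is refused whole. A call with a gripper value outside its range is refused whole. The fingers move at their own pace and stop on an object; FORCE is the grip in N (left out, the last holds). Time passes only in rows, so rows that repeat a pose let the fingers close. It gives the time, the measured TCP pose, the force and the opening at its end, in the units of the state.
- bot.state(): the state, without advancing time (a new reading comes with each control period).
- bot.grab_frame(name): name is "side" or "top"; returns the picture (420x560x3 uint8, red, green, blue); there is no depth.
- bot.camera_info(name): a dict with "intrinsics" (3x3 intrinsics, pixels), "k1" (the pictures are not rectified: a ray, as slopes to the right and down, at radius r is drawn at 1 + k1 r^2 times it, then the intrinsics apply), "origin" and "rotation" of the camera in the world. Camera axes: x right, y up, looking along -z (the intrinsics and any distortion apply to the point x, -y, -z); pixel columns grow to the right and rows downward; lengths in m; the calibration is good to about 2 mm. A picture is of the moment at which its call begins. camera_info takes no time and is no camera call.
- bot.sign_off(): hands the job in, once; it reports no verdict.
Trained networks look in the newest picture that a camera, given by its name, has taken for a name from the list of things; names that differ only in an ending like _2 or _b are one class to them, and where a whole thing is asked for, a point or a joint stands for the part that bears it (a point fixed in the world has none). Each returns a list of dicts, best first, with "score" (0 to 1); they miss things now and then, are a little off and sometimes report something else, mostly with a low value. They report only what shows in the picture. A call takes as long as a camera call.
- bot.search_frame(camera, name): "position" ([x, y, z] in m, in world coordinates, good to about 4 mm: the middle of the surface that is visible of it).
- bot.trace(camera, name): "mask" (420x560 bool, what is visible of it).
The state is a dict: "time": time; "q": joint angles; "joint_velocities": joint speeds; "joint_torque": joint torques, N m; "ee_pos": TCP position; "tcp_rot": TCP orientation; "force": force on the tool from outside, world axes, zero at the start; "moment": the same for the moment, N m; "opening": finger opening in m.
Only numpy, scipy, OpenCV 4.12 (cv2) and the standard library are available. Lean on these libraries where they do the work, as an engineer would, in place of code of your own. Each camera call takes 0.05 s, during which the arm holds its last target.

TASK

Make up the two tea sets from the stock on the packing bench. In the three-cell gift box stand the black jug in the middle cell and the green cup and the blue cup in the cells either side of it (either way round); in the two-cell box stand the red lidded caddy and the white cup, one to a cell (either way round). Everything must stand upright on the floor of its cell, set down and not dropped, and the yellow cup, the grey caddy and the brown vase stay standing where they are.

Things in the scene. Friction and masses are not known exactly. Their poses are not given: they have to be found in the camera images.
- box3: Plywood gift-box bottom, three cells in a row along its y; loose, 0.6 kg, 274 mm (y) x 96 mm (x), 28 mm high, floor 5 mm thick (lined pale grey), walls 6 mm, card dividers 5 mm thick and 26 mm high. Each cell 84 x 84 mm inside. Origin: centre of its underside, z up; cell centres at x = 0, y = -89, 0 and +89 mm (0 is the middle cell). The row runs from side to side of the bench, turned at most about 10 degrees.
- box2: Plywood gift-box bottom, two cells in a row along its y; loose, 0.6 kg, 185 mm (y) x 96 mm (x), 28 mm high, floor 5 mm thick (lined pale grey), walls 6 mm, card dividers 5 mm thick and 26 mm high. Each cell 84 x 84 mm inside. Origin: centre of its underside, z up; cell centres at x = 0, y = -44.5 and +44.5 mm. The row runs from side to side of the bench, turned at most about 10 degrees.
- black_jug: Black glazed pouring jug without handle: round and open at the top, 80 mm high, 58 mm across between 12 and 56 mm up, neck 53 mm at 69 mm up, rim 58 mm, foot 48 mm, wall 4 mm, about 220 g. A small spout at the rim sticks out 9 mm towards its own +x, between 65 and 84 mm up. Origin: centre of its foot; z up along its axis.
- green_cup: Pale green glazed tea cup, no handle: round, open, 75 mm high, rim 58 mm across, almost straight-sided (56 mm at 10 mm up, foot 48 mm), wall 4 mm, about 160 g. Origin: centre of its foot; z up along its axis. 
- blue_cup: Dark blue glazed tea cup, no handle: round, open, 75 mm high, rim 58 mm across, almost straight-sided (56 mm at 10 mm up, foot 48 mm), wall 4 mm, about 160 g. Origin: centre of its foot; z up along its axis. 
- white_cup: White glazed tea cup, no handle: round, open, 75 mm high, rim 58 mm across, almost straight-sided (56 mm at 10 mm up, foot 48 mm), wall 4 mm, about 160 g. Origin: centre of its foot; z up along its axis. 
- red_caddy: Dark red lidded tea caddy, one rigid piece (lid taped on with a white paper strip): round, 58 mm across from 10 to 55 mm up, foot 48 mm, domed lid 55 mm across, small knob, 80 mm high in all, about 260 g. Origin: centre of its foot; z up along its axis. 
- yellow_cup: Yellow glazed tea cup, no handle: round, open, 75 mm high, rim 58 mm across, almost straight-sided (56 mm at 10 mm up, foot 48 mm), wall 4 mm, about 160 g. Origin: centre of its foot; z up along its axis. Not wanted in either box: it stays where it stands.
- grey_caddy: Grey lidded tea caddy, one rigid piece (lid taped on with a white paper strip): round, 58 mm across from 10 to 55 mm up, foot 48 mm, domed lid 55 mm across, small knob, 80 mm high in all, about 260 g. Origin: centre of its foot; z up along its axis. Not wanted in either box: it stays where it stands.
- brown_vase: Brown bud vase: round, 82 mm high, 60 mm across its belly at 36 mm up, thin neck 18 mm across at 72 mm up, lip 28 mm, about 200 g. Origin: centre of its foot; z up. Not wanted in either box: it stays where it stands.

How it is judged:
At the end, for the whole second after the job is handed in: Jug in box3's middle cell, green and blue cups in its end cells, red caddy and white cup in box2's cells: each within 16 mm of a cell centre in box x and y, foot within 4 mm of the floor, upright within 0.1 rad, at rest. Boxes flat; yellow cup, grey caddy, vase upright within 30 mm of their start (x of black_jug in the frame of box3 between -0.016 and 0.016 m and z of black_jug in the frame of box3 between 0 and 0.009 m and angle between each of black_jug, green_cup, blue_cup, red_caddy, white_cup, yellow_cup, grey_caddy, brown_vase's own z axis and vertical below 0.1 rad and linear speed of each of black_jug, green_cup, blue_cup, red_caddy, white_cup, box3, box2 below 0.02 m/s and angular speed of each of black_jug, green_cup, blue_cup, red_caddy, white_cup below 0.2 rad/s and y of black_jug in the frame of box3 between -0.016 and 0.016 m and x of green_cup in the frame of box3 between -0.016 and 0.016 m and z of green_cup in the frame of box3 between 0 and 0.009 m and (y of green_cup in the frame of box3 between -0.105 and -0.073 m or y of green_cup in the frame of box3 between 0.073 and 0.105 m) and x of blue_cup in the frame of box3 between -0.016 and 0.016 m and z of blue_cup in the frame of box3 between 0 and 0.009 m and (y of blue_cup in the frame of box3 between -0.105 and -0.073 m or y of blue_cup in the frame of box3 between 0.073 and 0.105 m) and x of red_caddy in the frame of box2 between -0.016 and 0.016 m and z of red_caddy in the frame of box2 between 0 and 0.009 m and (y of red_caddy in the frame of box2 between -0.0605 and -0.0285 m or y of red_caddy in the frame of box2 between 0.0285 and 0.0605 m) and x of white_cup in the frame of box2 between -0.016 and 0.016 m and z of white_cup in the frame of box2 between 0 and 0.009 m and (y of white_cup in the frame of box2 between -0.0605 and -0.0285 m or y of white_cup in the frame of box2 between 0.0285 and 0.0605 m) and distance of each of yellow_cup, grey_caddy, brown_vase from where it was at the start of the episode below 0.03 m and angle between each of box3, box2's own z axis and vertical below 0.05 rad); the robot touches nothing.
It fails at once if a piece of the sets is dropped (falls freely from more than about 2 cm: faster than 0.6 m/s with no finger on it) ((contact force between green_cup and the fingers below 0.05 N and linear speed of green_cup above 0.6 m/s) or (contact force between blue_cup and the fingers below 0.05 N and linear speed of blue_cup above 0.6 m/s) or (contact force between black_jug and the fingers below 0.05 N and linear speed of black_jug above 0.6 m/s) or (contact force between white_cup and the fingers below 0.05 N and linear speed of white_cup above 0.6 m/s) or (contact force between red_caddy and the fingers below 0.05 N and linear speed of red_caddy above 0.6 m/s)).
It fails at once if the yellow cup, the grey caddy or the brown vase is pushed more than 30 mm away or knocked over (distance of any of yellow_cup, grey_caddy, brown_vase from where it was at the start of the episode above 0.03 m or angle between any of yellow_cup, grey_caddy, brown_vase's own z axis and vertical above 0.5 rad).
It also fails if it takes over 120 s, if anything falls off the work surface, if the arm or the gripper's body presses on something with over 40 N, if the wrist force passes 120 N, or if a joint passes its speed limit or range.

## Working session

There is one attempt and no reset: what is moved stays moved. The work goes in short steps, Python scripts to look and compute and a shell command to move; the robot and the scene stay as the last step left them, time stands still between calls to the robot, and variables do not carry over. Pictures are saved under pics/ and viewed, and the job is handed in when it is done.

```bash
mkdir -p pics; python3 - <<'E'
from rig import bot
import cv2
print(bot.state())
for n in("top","side"):
    f=bot.grab_frame(n); cv2.imwrite(f"pics/{n}0.png",f[:,:,::-1]); c=bot.camera_info(n);print(n,c)
E
```

```text
{'time': 0.0, 'q': array([-1.54011350e+00,  1.59029676e-01,  1.59822273e+00, -1.58153572e-06,
        1.38619279e+00, -2.10097596e-01]), 'joint_velocities': array([-1.12673541e-03, -1.94630952e-03,  1.68372924e-04,  8.58933290e-04,
        1.93551559e-04, -3.25024950e-05]), 'joint_torque': array([-1.31034009e-03, -3.85569835e+01, -3.22105587e+01,  7.00316252e-02,
        3.79496079e-02, -1.77340062e-04]), 'ee_pos': array([ 0.1370808 , -0.55794487,  0.30173441]), 'tcp_rot': array([-2.47103819e+00,  1.93769052e+00,  1.86607482e-03]), 'force': array([0.41330147, 0.85958797, 0.11737999]), 'moment': array([ 0.00062564, -0.03163329,  0.00659973]), 'opening': 0.09218134401155025}
top {'intrinsics': array([[406.36181462,   0.        , 278.13527367],
       [  0.        , 406.36181462, 209.74412931],
       [  0.        ,   0.        ,   1.        ]]), 'k1': -0.10835886413714717, 'origin': array([0.4340126 , 0.0166464 , 0.91068643]), 'rotation': array([ 0.10740132, -0.14066625, -1.54543103])}
side {'intrinsics': array([[501.54705334,   0.        , 280.14466985],
       [  0.        , 501.54705334, 219.46880709],
       [  0.        ,   0.        ,   1.        ]]), 'k1': -0.10580318392894117, 'origin': array([0.48332257, 0.77619175, 0.87100168]), 'rotation': array([ 0.0643416 , -1.11301231, -2.77765831])}
```

View pics/top0.png

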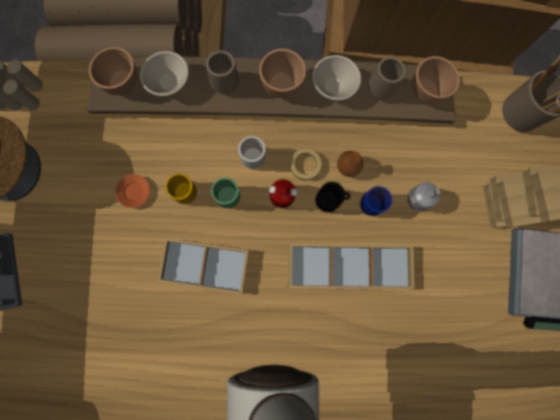

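View pics/side0.png

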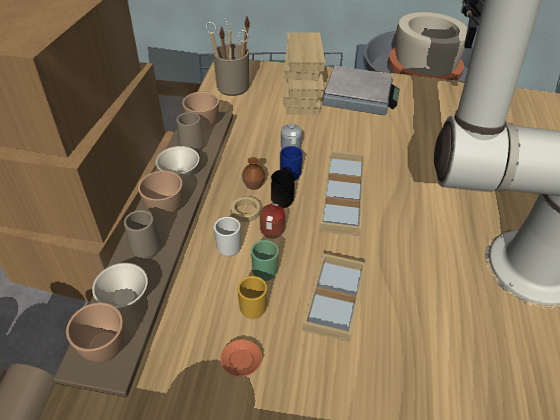

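```bash
cat > h.py <<'E'
import numpy as np,cv2
from scipy.spatial.transform import Rotation as R
from scipy.optimize import minimize
from rig import bot
CI={n:bot.camera_info(n) for n in("top","side")}
def proj(n,P):
    c=CI[n];p=(np.atleast_2d(P)-c["origin"])@R.from_rotvec(c["rotation"]).as_matrix()
    d=np.stack([p[:,0],-p[:,1]],1)/-p[:,2:3]
    K=np.array(c["intrinsics"]);r2=(d**2).sum(1,keepdims=True)
    d=d*(1+c["k1"]*r2);return d*[K[0,0],K[1,1]]+K[:2,2]
def ray(n,px,z):
    c=CI[n];K=np.array(c["intrinsics"]);u=(np.array(px,float)-K[:2,2])/[K[0,0],K[1,1]]
    d=u.copy()
    for _ in range(10): d=u/(1+c["k1"]*(d@d))
    v=R.from_rotvec(c["rotation"]).as_matrix()@np.array([d[0],-d[1],-1]);o=c["origin"]
    return o+v*(z-o[2])/v[2]
cup=[(0,24),(10,28),(75,29)]
cad=[(0,24),(10,29),(55,29),(60,27.5),(68,20),(80,6)]
PROF=dict(green_cup=cup,blue_cup=cup,white_cup=cup,yellow_cup=cup,red_caddy=cad,grey_caddy=cad,
 black_jug=[(0,24),(12,29),(56,29),(69,26.5),(80,29)],brown_vase=[(0,20),(36,30),(72,9),(82,14)])
def pts(name,x):
    if name in PROF:
        t=np.linspace(0,2*np.pi,40,endpoint=False);z0=x[2] if len(x)>2 else 0
        return np.concatenate([np.stack([x[0]+r/1e3*np.cos(t),x[1]+r/1e3*np.sin(t),0*t+z/1e3+z0],1) for z,r in PROF[name]])
    L=.274 if name=="box3" else .185
    b=np.array([[sx*.048,sy*L/2,z] for sx in(-1,1) for sy in(-1,1) for z in(0,.028)])
    c,s=np.cos(x[2]),np.sin(x[2]);b[:,:2]=b[:,:2]@np.array([[c,s],[-s,c]]);return b+[x[0],x[1],0]
def sil(n,name,x):
    # 4x supersampled soft silhouette
    h=cv2.convexHull((proj(n,pts(name,x))).astype(np.float32))
    S=4;im=np.zeros((420*S,560*S),np.uint8);cv2.fillPoly(im,[np.round((h+.5)*S-.5).astype(np.int32)],255)
    return cv2.resize(im,(560,420),interpolation=cv2.INTER_AREA)/255.
def fit(n,name,m,x0):
    f=lambda x:np.abs(sil(n,name,x)-m).sum()/m.sum()
    d=[.015,.015] if len(x0)==2 else [.015,.015,.1]
    s=np.array([x0]+[np.array(x0)+np.eye(len(x0))[i]*d[i] for i in range(len(x0))])
    r=minimize(f,x0,method="Nelder-Mead",options=dict(initial_simplex=s,xatol=2e-4,fatol=1e-3,maxiter=90));return r.x,r.fun
def loc(n,name,verbose=True):
    r=bot.trace(n,name)
    if not r: return None
    out=[]
    for e in r[:2]:
        m=e["mask"]; 
        if m.sum()<20: continue
        ys,xs=np.nonzero(m);p=ray(n,(xs.mean(),ys.mean()),.03 if name in PROF else .01)
        x0=list(p[:2])+([] if name in PROF else [0.])
        x,fv=fit(n,name,m,x0); out.append((round(e["score"],2),x.round(4),round(fv,3),int(m.sum()),(int(xs.mean()),int(ys.mean()))))
    return out
E
python3 - <<'E'
from h import *
for n in("top","side"):
    bot.grab_frame(n)
    for k in list(PROF)+["box3","box2"]: print(n,k,loc(n,k))
print(bot.state()["time"])
E
```

```text
top green_cup [(0.59, array([0.6076, 0.1129]), np.float64(0.042), 704, (225, 192))]
top blue_cup [(0.61, array([ 0.5973, -0.2138]), np.float64(0.042), 770, (376, 200))]
top white_cup [(0.78, array([0.6991, 0.0588]), np.float64(0.06), 704, (252, 152))]
top yellow_cup [(0.63, array([0.614 , 0.2109]), np.float64(0.067), 721, (181, 188))]
top red_caddy [(0.93, array([ 0.6115, -0.0098]), np.float64(0.054), 635, (282, 192))]
top grey_caddy [(0.63, array([ 0.6126, -0.3254]), np.float64(0.058), 698, (423, 196)), (0.61, array([ 0.4417, -0.2602]), np.float64(0.867), 5504, (350, 266))]
top black_jug [(0.91, array([ 0.6039, -0.1119]), np.float64(0.08), 769, (330, 196))]
top brown_vase [(0.56, array([ 0.6828, -0.159 ]), np.float64(0.049), 556, (349, 163)), (0.24, array([0.62  , 0.2165]), np.float64(0.198), 679, (181, 188))]
top box3 [(0.8, array([ 0.4547, -0.1643,  0.0066]), np.float64(0.018), 5581, (350, 266)), (0.8, array([ 0.4519,  0.1805, -0.1247]), np.float64(0.498), 3798, (203, 265))]
top box2 [(0.8, array([ 0.4545, -0.1438,  0.0036]), np.float64(0.321), 5581, (350, 266)), (0.8, array([ 0.4
[... 541 characters left out ...]
]
side red_caddy [(0.82, array([ 0.6105, -0.0068]), np.float64(0.055), 725, (271, 220))]
side grey_caddy [(0.67, array([ 0.6115, -0.3281]), np.float64(0.352), 410, (290, 135))]
side black_jug [(0.64, array([ 0.6023, -0.1103]), np.float64(0.059), 842, (282, 187))]
side brown_vase [(0.94, array([ 0.6828, -0.1564]), np.float64(0.08), 563, (253, 173))]
side box3 [(0.87, array([ 0.4452,  0.1201, -0.1159]), np.float64(0.344), 3872, (334, 297)), (0.76, array([ 0.4559, -0.1606,  0.0112]), np.float64(0.064), 3042, (342, 193))]
side box2 [(0.87, array([ 0.4499,  0.1623, -0.1128]), np.float64(0.029), 3872, (334, 297)), (0.76, array([ 0.4557, -0.122 ,  0.0166]), np.float64(0.271), 3042, (342, 193))]
1.2
```

```bash
cat > g.py <<'E'
import sys
from h import *
# usage: g.py x y z_grasp theta_deg [more triples]
def go(x,y,z,th,s):
    M=R.from_rotvec(s["tcp_rot"]).as_matrix();d=M.T@(np.array([x,y,z+.069])-s["ee_pos"])
    cur=np.arctan2(M[1,0],M[0,0]);dy=-(np.radians(th)-cur);dy=(dy+np.pi)%(2*np.pi)-np.pi
    return (d/.3).round(3),round(np.degrees(dy)/60,3),"rows",np.ceil(max(np.linalg.norm(d)/.05,abs(np.degrees(dy))/8.59))
s=bot.state();print("t",round(s["time"],2),"q",s["q"].round(2),"pos",s["ee_pos"].round(4),"F",s["force"].round(1),"op",s["opening"].round(4))
a=list(map(float,sys.argv[1:]))
for i in range(0,len(a),4): print(a[i:i+4],*go(*a[i:i+4],s))
E
python3 g.py .597 -.2135 .19 0 .597 -.2135 .05 0
```

```text
Traceback (most recent call last):
  File "g.py", line 8, in <module>
    s=bot.state();print("t",round(s["time"],2),"q",s["q"].round(2),"pos",s["ee_pos"].round(4),"F",s["force"].round(1),"op",s["opening"].round(4))
                                                                                                                           ^^^^^^^^^^^^^^^^^^
AttributeError: 'float' object has no attribute 'round'
```

```bash
python3 - <<'E'
import cv2
from h import *
bot.grab_frame("top")
for k in("green_cup","red_caddy","white_cup"): 
    for n in ("top",): print(k,[(e["position"].round(3) if hasattr(e["position"],'round') else e["position"],e["score"]) for e in bot.search_frame(n,k)][:2])
E
```

```text
green_cup [([0.6083, 0.1106, 0.033], 0.7)]
red_caddy [([0.61, -0.0078, 0.0701], 0.72)]
white_cup [([0.7113, 0.0597, 0.0386], 0.95)]
```

```bash
sed -i 's/s\["opening"\].round(4)/round(s["opening"],4)/' g.py; python3 g.py .597 -.2135 .19 0 .597 -.2135 .05 0
```

```text
t 1.4 q [-1.54  0.16  1.6   0.    1.39 -0.21] pos [ 0.1371 -0.5584  0.3027] F [ 0.2 -1.4  1.2] op 0.092
[0.597, -0.2135, 0.19, 0.0] [-0.751 -1.763  0.146] -1.27 rows 12.0
[0.597, -0.2135, 0.05, 0.0] [-0.751 -1.763  0.612] -1.27 rows 13.0
```

```bash
python3 -m creep '[[[-0.37,-0.88,0.07,-0.7,91],[-0.37,-0.88,0.07,-0.7,91],[-0.37,-0.88,0.07,-0.7,91],[-0.37,-0.88,0.07,-0.7,91],[-0.37,-0.88,0.07,-0.7,91],[-0.37,-0.88,0.07,-0.7,91],[-0.37,-0.88,0.07,-0.7,91],[-0.37,-0.88,0.07,-0.7,91]]]' 20; python3 g.py .597 -.2135 .19 0 .597 -.2135 .05 0
```

```text
time: 2.2
ee_pos: [0.3673, -0.3873, 0.2817]
tcp_rot: [3.003, -0.921, -0.0]
force: [-0.8, 0.1, -0.6]
opening: 0.0912
t 2.2 q [-1.04  0.07  1.74 -0.    1.34 -0.44] pos [ 0.3673 -0.3873  0.2817] F [-0.8  0.1 -0.6] op 0.0912
[0.597, -0.2135, 0.19, 0.0] [ 0.309 -0.909  0.075] -0.568 rows 6.0
[0.597, -0.2135, 0.05, 0.0] [ 0.309 -0.909  0.542] -0.568 rows 7.0
```

```bash
python3 -m creep '[[[0.309,-0.909,0.075,-0.568,91],[0.309,-0.909,0.075,-0.568,91],[0.309,-0.909,0.075,-0.568,91],[0.309,-0.909,0.075,-0.568,91],[0.309,-0.909,0.075,-0.568,91],[0.309,-0.909,0.075,-0.568,91],[0.309,-0.909,0.075,-0.568,91],[0.309,-0.909,0.075,-0.568,91]]]' 20; python3 g.py .597 -.2135 .05 0; python3 - <<'E'
import cv2,sys
sys.argv=['x']
from rig import bot
for n in("top","side"): cv2.imwrite(f"pics/{n}1.png",bot.grab_frame(n)[:,:,::-1])
E
```

```text
time: 3.0
ee_pos: [0.5967, -0.2153, 0.2589]
tcp_rot: [3.141, -0.004, -0.001]
force: [-0.5, 0.5, -0.1]
opening: 0.0912
t 3.0 q [-0.54  0.34  1.46 -0.    1.33 -0.53] pos [ 0.5967 -0.2153  0.2589] F [-0.5  0.5 -0.1] op 0.0912
[0.597, -0.2135, 0.05, 0.0] [ 0.001 -0.006  0.466] -0.002 rows 3.0
```

View pics/side1.png

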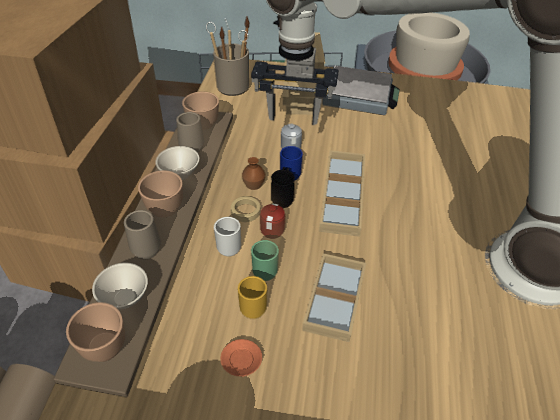

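The fingers hang straddling in x above the blue cup (cup at ~(291,160), tips at ~(272,115) and (318,118)), nothing in the way.

```bash
python3 -m creep '[[[0,-0.006,0.15,0,91],[0,-0.006,0.3,0,91],[0,-0.006,0.4,0,91],[0,-0.006,0.466,0,91],[0,-0.006,0.466,0,91],[0,-0.006,0.466,0,40],[0,-0.006,0.466,0,40],[0,-0.006,0.466,0,40],[0,-0.006,0.466,0,40],[0,-0.006,0.466,0,40]]]' 20; python3 g.py .597 -.2135 .05 0 
```

```text
time: 4.1
ee_pos: [0.5975, -0.2127, 0.1206]
tcp_rot: [3.141, -0.003, 0.002]
force: [-1.0, -0.0, 3.0]
opening: 0.0576
t 4.1 q [-0.53  0.5   1.55 -0.    1.09 -0.53] pos [ 0.5975 -0.2127  0.1206] F [-1. -0.  3.] op 0.0576
[0.597, -0.2135, 0.05, 0.0] [-0.002  0.003  0.005] -0.002 rows 1.0
```

```bash
python3 -m creep '[[[0,0,-0.05,0,40],[0,0,-0.15,0,40],[0,0,-0.3,0,40],[0,0,-0.4,0,40],[0,0,-0.43,0,40],[0,0,-0.43,0,40]]]' 20; python3 g.py .455 -.2515 .18 0 .455 -.2515 .0575 0 
```

```text
time: 4.7
ee_pos: [0.5975, -0.2126, 0.2501]
tcp_rot: [3.14, -0.003, 0.004]
force: [-0.3, 0.3, -1.6]
opening: 0.0575
t 4.7 q [-0.53  0.35  1.48  0.    1.31 -0.53] pos [ 0.5975 -0.2126  0.2501] F [-0.3  0.3 -1.6] op 0.0575
[0.455, -0.2515, 0.18, 0.0] [-0.475  0.131  0.003] -0.002 rows 3.0
[0.455, -0.2515, 0.0575, 0.0] [-0.476  0.13   0.411] -0.002 rows 4.0
```

```bash
python3 -m creep '[[[-0.1,0.03,0,0,40],[-0.25,0.07,0,0,40],[-0.4,0.11,0,0,40],[-0.475,0.131,0,0,40],[-0.475,0.131,0,0,40],[-0.475,0.131,0,0,40],[-0.475,0.131,0.15,0,40],[-0.475,0.131,0.27,0,40],[-0.475,0.131,0.3,0,40],[-0.475,0.131,0.3,0,40]]]' 20; python3 g.py .455 -.2515 .0575 0; python3 - <<'E'
import cv2,sys
sys.argv=['x']
from rig import bot
for n in("top","side"): cv2.imwrite(f"pics/{n}2.png",bot.grab_frame(n)[:,:,::-1])
E
```

```text
time: 5.7
ee_pos: [0.4541, -0.2502, 0.1565]
tcp_rot: [-3.138, 0.002, 0.005]
force: [-0.0, -0.3, -1.1]
opening: 0.0575
t 5.7 q [-0.74  0.18  1.88  0.    1.08 -0.74] pos [ 0.4541 -0.2502  0.1565] F [-0.  -0.3 -1.1] op 0.0575
[0.455, -0.2515, 0.0575, 0.0] [0.003 0.005 0.1  ] -0.001 rows 1.0
```

View pics/side2.png

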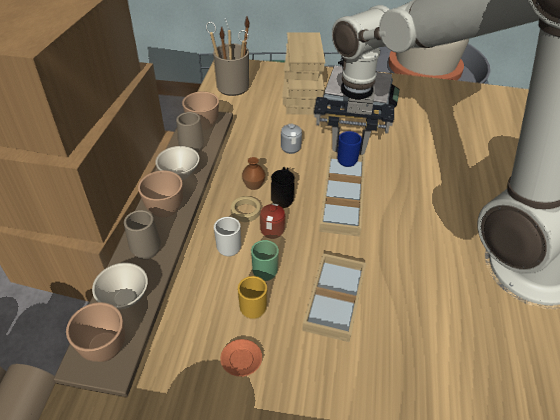

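The blue cup hangs upright over the far end cell (~(349,150)). Lower and look at the force.

```bash
python3 -m creep '[[[0.003,0.004,0.04,0,40],[0.003,0.004,0.07,0,40],[0.003,0.004,0.09,0,40],[0.003,0.004,0.1,0,40],[0.003,0.004,0.104,0,40],[0.003,0.004,0.104,0,40]]]' 20
```

```text
time: 6.4
ee_pos: [0.4553, -0.2526, 0.1272]
tcp_rot: [-3.142, 0.003, 0.0]
force: [-0.0, 1.2, -2.1]
opening: 0.0578
```

```bash
python3 -m creep '[[[0,0,0.003,0,40],[0,0,0.006,0,40],[0,0,0.006,0,40],[0,0,0.006,0,64],[0,0,0.006,0,80],[0,0,0.006,0,80],[0,0,0.006,0,80],[0,0,-0.08,0,80],[0,0,-0.2,0,90],[0,0,-0.42,0,90]]]' 20;  python3 -m creep '[[[0,0,-0.01,0,90],[0,0,-0.01,0,90]]]';python3 g.py .603 -.1115 .19 0 .603 -.1115 .05 0
```

```text
time: 7.4
ee_pos: [0.454, -0.2516, 0.2362]
tcp_rot: [-3.138, 0.004, 0.006]
force: [0.9, -1.2, 0.2]
opening: 0.09
time: 7.6
ee_pos: [0.456, -0.2532, 0.2419]
tcp_rot: [3.139, -0.003, 0.005]
force: [-0.8, 1.3, -0.8]
opening: 0.0903
t 7.6 q [-0.74  0.07  1.81 -0.    1.25 -0.74] pos [ 0.456  -0.2532  0.2419] F [-0.8  1.3 -0.8] op 0.0903
[0.603, -0.1115, 0.19, 0.0] [ 0.489 -0.473 -0.057] -0.002 rows 5.0
[0.603, -0.1115, 0.05, 0.0] [ 0.488 -0.474  0.41 ] -0.002 rows 5.0
```

```bash
python3 -m creep '[[[0.1,-0.1,-0.05,0,91],[0.25,-0.24,-0.05,0,91],[0.4,-0.39,-0.05,0,91],[0.489,-0.473,-0.05,0,91],[0.489,-0.473,-0.05,0,91],[0.489,-0.473,-0.05,0,91]]]' 20; python3 - <<'E'
import cv2
from h import *
for n in("top","side"):
    cv2.imwrite(f"pics/{n}3.png",bot.grab_frame(n)[:,:,::-1])
print("top box3",loc("top","box3"));print("side blue",loc("side","blue_cup"));print("top blue",loc("top","blue_cup"));print("side jug",loc("side","black_jug"))
E
python3 g.py .603 -.1115 .05 0
```

```text
time: 8.2
ee_pos: [0.6022, -0.1094, 0.2528]
tcp_rot: [-3.14, -0.001, 0.006]
force: [0.2, -0.0, 0.0]
opening: 0.091
top box3 [(0.98, array([ 0.451 ,  0.1719, -0.1178]), np.float64(0.483), 3892, (203, 265)), (0.65, array([ 0.4659, -0.3435,  0.2182]), np.float64(31.266), 164, (406, 283))]
side blue [(0.76, array([ 0.4551, -0.2582]), np.float64(0.051), 683, (346, 157)), (0.54, array([ 0.6085, -0.0032]), np.float64(0.245), 709, (272, 221))]
top blue [(0.57, array([ 0.4547, -0.2561]), np.float64(20.585), 37, (409, 272))]
side jug [(0.58, array([ 0.6023, -0.111 ]), np.float64(0.057), 823, (282, 187))]
t 8.5 q [-0.38  0.29  1.54 -0.    1.31 -0.38] pos [ 0.6015 -0.1123  0.2551] F [-0.6 -0.5  0.7] op 0.0908
[0.603, -0.1115, 0.05, 0.0] [ 0.005 -0.003  0.454] -0.004 rows 3.0
```

View pics/side3.png

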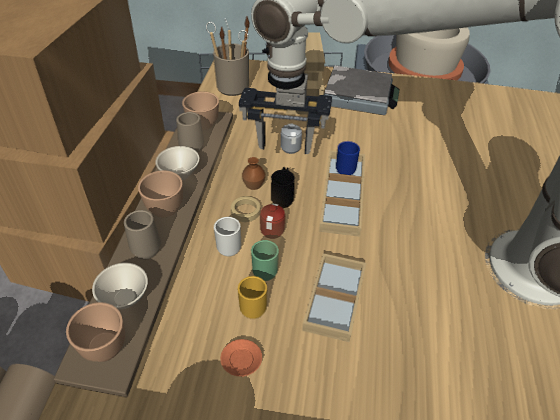

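Blue cup stands in the end cell (~(347,158)); the fit with the 5 mm floor gives y≈-0.252. Now the jug.

```bash
python3 -m creep '[[[0.004,-0.003,0.15,0,91],[0.004,-0.003,0.3,0,91],[0.004,-0.003,0.4,0,91],[0.004,-0.003,0.453,0,91],[0.004,-0.003,0.453,0,91],[0.004,-0.003,0.453,0,40],[0.004,-0.003,0.453,0,40],[0.004,-0.003,0.453,0,40],[0.004,-0.003,0.453,0,40],[0.004,-0.003,0.453,0,40]]]' 20; python3 g.py .603 -.1115 .05 0;python3 -m creep '[[[0,0,-0.05,0,40],[0,0,-0.15,0,40],[0,0,-0.3,0,40],[0,0,-0.4,0,40],[0,0,-0.43,0,40],[0,0,-0.43,0,40]]]' 20; python3 g.py .455 -.1625 .18 0 .455 -.1625 .0575 0 
```

```text
time: 9.5
ee_pos: [0.6038, -0.1104, 0.1203]
tcp_rot: [3.141, -0.003, 0.001]
force: [-1.8, -0.4, 4.5]
opening: 0.0566
t 9.5 q [-0.38  0.45  1.62 -0.    1.07 -0.38] pos [ 0.6038 -0.1104  0.1203] F [-1.8 -0.4  4.5] op 0.0566
[0.603, -0.1115, 0.05, 0.0] [-0.003  0.004  0.004] -0.002 rows 1.0
time: 10.1
ee_pos: [0.604, -0.1103, 0.2498]
tcp_rot: [3.141, -0.003, 0.004]
force: [0.4, 0.4, -2.5]
opening: 0.0565
t 10.1 q [-0.38  0.3   1.54  0.    1.3  -0.38] pos [ 0.604  -0.1103  0.2498] F [ 0.4  0.4 -2.5] op 0.0565
[0.455, -0.1625, 0.18, 0.0] [-0.496  0.175  0.002] -0.002 rows 4.0
[0.455, -0.1625, 0.0575, 0.0] [-0.498  0.175  0.41 ] -0.002 rows 5.0
```

```bash
python3 -m creep '[[[-0.1,0.03,0,0,40],[-0.25,0.09,0,0,40],[-0.4,0.14,0,0,40],[-0.497,0.175,0,0,40],[-0.497,0.175,0,0,40],[-0.497,0.175,0,0,40],[-0.497,0.175,0.15,0,40],[-0.497,0.175,0.27,0,40],[-0.497,0.175,0.3,0,40],[-0.497,0.175,0.3,0,40]]]' 20; python3 g.py .455 -.1625 .0575 0; python3 - <<'E'
import cv2,sys
sys.argv=['x']
from rig import bot
for n in("top","side"): cv2.imwrite(f"pics/{n}4.png",bot.grab_frame(n)[:,:,::-1])
E
```

```text
time: 11.1
ee_pos: [0.4538, -0.1613, 0.1565]
tcp_rot: [-3.139, 0.002, 0.006]
force: [0.2, 0.7, -1.0]
opening: 0.0568
t 11.1 q [-0.59  0.09  1.98  0.    1.07 -0.59] pos [ 0.4538 -0.1613  0.1565] F [ 0.2  0.7 -1. ] op 0.0568
[0.455, -0.1625, 0.0575, 0.0] [0.004 0.004 0.1  ] -0.001 rows 1.0
```

View pics/side4.png

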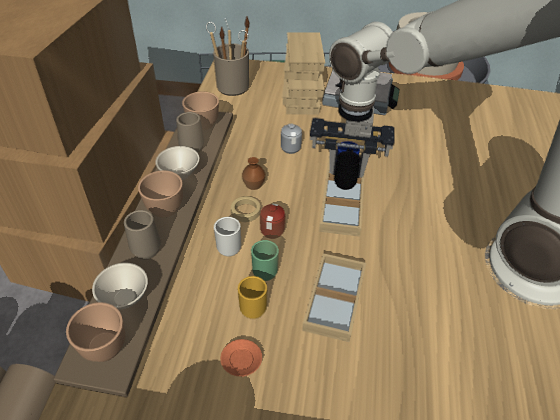

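The jug hangs upright over the middle cell (~(346,168)).

```bash
python3 -m creep '[[[0.003,0.003,0.04,0,40],[0.003,0.003,0.07,0,40],[0.003,0.003,0.09,0,40],[0.003,0.003,0.1,0,40],[0.003,0.003,0.104,0,40],[0.003,0.003,0.104,0,40]]]' 20; python3 -m creep '[[[0,0,0.003,0,40],[0,0,0.006,0,40],[0,0,0.006,0,40],[0,0,0.006,0,64],[0,0,0.006,0,80],[0,0,0.006,0,80],[0,0,0.006,0,80],[0,0,-0.08,0,80],[0,0,-0.2,0,90],[0,0,-0.42,0,90]]]' 20;  python3 -m creep '[[[0,0,-0.01,0,90],[0,0,-0.01,0,90]]]';python3 g.py .607 .1135 .19 0 .607 .1135 .05 0
```

```text
time: 11.8
ee_pos: [0.4552, -0.1632, 0.127]
tcp_rot: [-3.142, 0.004, 0.0]
force: [-0.5, 1.0, -2.9]
opening: 0.0561
time: 12.8
ee_pos: [0.4538, -0.1624, 0.2363]
tcp_rot: [-3.139, 0.004, 0.007]
force: [1.1, -0.5, 0.5]
opening: 0.0898
time: 13.0
ee_pos: [0.456, -0.1637, 0.2418]
tcp_rot: [3.139, -0.003, 0.005]
force: [-0.6, 0.3, -0.9]
opening: 0.0899
t 13.0 q [-0.59 -0.02  1.91  0.    1.25 -0.59] pos [ 0.456  -0.1637  0.2418] F [-0.6  0.3 -0.9] op 0.0899
[0.607, 0.1135, 0.19, 0.0] [ 0.502 -0.925 -0.058] -0.002 rows 7.0
[0.607, 0.1135, 0.05, 0.0] [ 0.5   -0.926  0.409] -0.002 rows 7.0
```

```bash
python3 -m creep '[[[0.07,-0.13,-0.05,0,91],[0.501,-0.925,-0.05,0,91],[0.501,-0.925,-0.05,0,91],[0.501,-0.925,-0.05,0,91],[0.501,-0.925,-0.05,0,91],[0.501,-0.925,-0.05,0,91],[0.501,-0.925,-0.05,0,91],[0.501,-0.925,-0.05,0,91],[0.501,-0.925,-0.05,0,91]]]' 20; python3 - <<'E'
import cv2
from h import *
for n in("top","side"):
    cv2.imwrite(f"pics/{n}5.png",bot.grab_frame(n)[:,:,::-1])
E
python3 g.py .607 .1135 .05 0
```

```text
time: 13.9
ee_pos: [0.6051, 0.1138, 0.253]
tcp_rot: [3.141, -0.002, -0.006]
force: [-0.2, 0.3, -0.1]
opening: 0.0908
t 14.0 q [-0.01  0.3   1.53 -0.    1.32 -0.01] pos [0.6053 0.1128 0.254 ] F [-0.2 -0.4  0. ] op 0.0908
[0.607, 0.1135, 0.05, 0.0] [ 0.007 -0.003  0.45 ] -0.003 rows 3.0
```

View pics/side5.png

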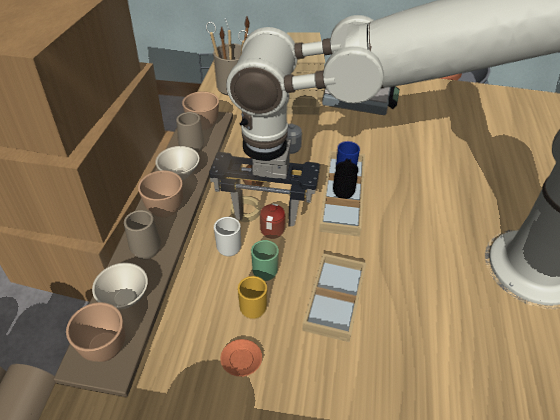

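View pics/top5.png

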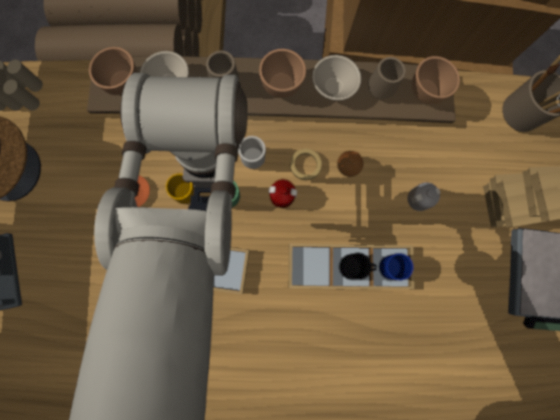

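Jug (~(355,266) top) and blue cup (~(396,266)) stand in their cells; gripper is over the green cup. Pick green.

```bash
python3 -m creep '[[[0.006,-0.003,0.15,0,91],[0.006,-0.003,0.3,0,91],[0.006,-0.003,0.4,0,91],[0.006,-0.003,0.449,0,91],[0.006,-0.003,0.449,0,91],[0.006,-0.003,0.449,0,40],[0.006,-0.003,0.449,0,40],[0.006,-0.003,0.449,0,40],[0.006,-0.003,0.449,0,40],[0.006,-0.003,0.449,0,40]]]' 20; python3 g.py .607 .1135 .05 0;python3 -m creep '[[[0,0,-0.05,0,40],[0,0,-0.15,0,40],[0,0,-0.3,0,40],[0,0,-0.4,0,40],[0,0,-0.43,0,40],[0,0,-0.43,0,40]]]' 20; python3 g.py .4545 -.0735 .18 0 .4545 -.0735 .0575 0 
```

```text
time: 15.0
ee_pos: [0.6083, 0.1149, 0.1215]
tcp_rot: [3.142, -0.003, 0.002]
force: [-2.0, -0.1, 4.2]
opening: 0.0583
t 15.0 q [-0.01  0.46  1.6  -0.    1.08 -0.01] pos [0.6083 0.1149 0.1215] F [-2.  -0.1  4.2] op 0.0583
[0.607, 0.1135, 0.05, 0.0] [-0.004  0.005  0.008] -0.002 rows 1.0
time: 15.6
ee_pos: [0.6085, 0.1149, 0.2511]
tcp_rot: [3.142, -0.003, 0.005]
force: [0.3, 0.3, -2.0]
opening: 0.0581
t 15.6 q [-0.01  0.31  1.52  0.    1.31 -0.01] pos [0.6085 0.1149 0.2511] F [ 0.3  0.3 -2. ] op 0.0581
[0.4545, -0.0735, 0.18, 0.0] [-0.512  0.629  0.005] -0.002 rows 5.0
[0.4545, -0.0735, 0.0575, 0.0] [-0.513  0.629  0.414] -0.002 rows 6.0
```

```bash
python3 -m creep '[[[-0.06,0.07,0,0,40],[-0.15,0.18,0,0,40],[-0.512,0.629,0,0,40],[-0.512,0.629,0,0,40],[-0.512,0.629,0,0,40],[-0.512,0.629,0,0,40],[-0.512,0.629,0,0,40],[-0.512,0.629,0,0,40]]]' 20; python3 -m creep '[[[0,0,0.1,0,40],[0,0,0.2,0,40],[0,0,0.27,0,40],[0,0,0.3,0,40],[0,0,0.3,0,40]]]'; python3 g.py .4545 -.0735 .0575 0; python3 - <<'E'
import cv2,sys
sys.argv=['x']
from rig import bot
for n in("top","side"): cv2.imwrite(f"pics/{n}6.png",bot.grab_frame(n)[:,:,::-1])
E
```

```text
time: 16.4
ee_pos: [0.4532, -0.0732, 0.2478]
tcp_rot: [-3.14, 0.005, 0.004]
force: [0.3, 0.7, -0.7]
opening: 0.0583
time: 16.9
ee_pos: [0.4533, -0.0723, 0.1578]
tcp_rot: [-3.14, 0.001, 0.005]
force: [0.5, 0.2, -0.9]
opening: 0.0583
t 16.9 q [-0.42  0.03  2.04  0.    1.07 -0.42] pos [ 0.4533 -0.0723  0.1578] F [ 0.5  0.2 -0.9] op 0.0583
[0.4545, -0.0735, 0.0575, 0.0] [0.004 0.004 0.104] -0.001 rows 1.0
```

View pics/side6.png

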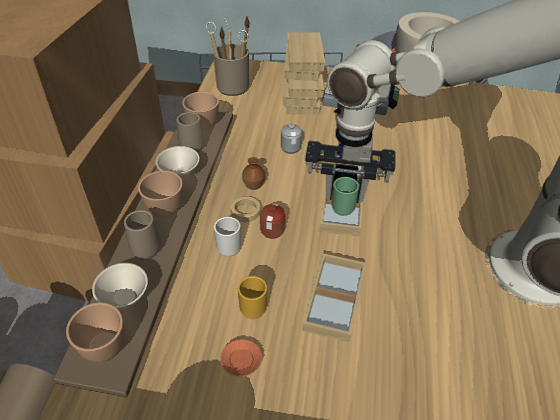

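The green cup hangs upright over the near end cell (~(345,197)).

```bash
python3 -m creep '[[[0.003,0.003,0.04,0,40],[0.003,0.003,0.07,0,40],[0.003,0.003,0.09,0,40],[0.003,0.003,0.1,0,40],[0.003,0.003,0.104,0,40],[0.003,0.003,0.104,0,40]]]' 20; python3 -m creep '[[[0,0,0.003,0,40],[0,0,0.006,0,40],[0,0,0.006,0,40],[0,0,0.006,0,64],[0,0,0.006,0,80],[0,0,0.006,0,80],[0,0,0.006,0,80],[0,0,-0.08,0,80],[0,0,-0.2,0,90],[0,0,-0.42,0,90]]]' 20;  python3 -m creep '[[[0,0,-0.01,0,90],[0,0,-0.01,0,90]]]';python3 g.py .611 -.0085 .19 0
```

```text
time: 17.6
ee_pos: [0.4548, -0.0745, 0.1282]
tcp_rot: [-3.142, 0.004, 0.0]
force: [0.5, -0.2, -2.1]
opening: 0.0581
time: 18.6
ee_pos: [0.4533, -0.0738, 0.2375]
tcp_rot: [-3.139, 0.004, 0.007]
force: [1.2, 0.4, -0.4]
opening: 0.0898
time: 18.8
ee_pos: [0.4556, -0.0748, 0.2428]
tcp_rot: [3.14, -0.003, 0.006]
force: [-0.2, 0.4, -1.3]
opening: 0.0901
t 18.8 q [-0.43 -0.09  1.97  0.    1.25 -0.42] pos [ 0.4556 -0.0748  0.2428] F [-0.2  0.4 -1.3] op 0.0901
[0.611, -0.0085, 0.19, 0.0] [ 0.518 -0.222 -0.053] -0.002 rows 4.0
```

```bash
python3 -m creep '[[[0.1,-0.05,-0.05,0,91],[0.25,-0.11,-0.05,0,91],[0.4,-0.17,-0.05,0,91],[0.518,-0.222,-0.05,0,91],[0.518,-0.222,-0.05,0,91],[0.518,-0.222,-0.05,0,91],[0.518,-0.222,-0.05,0,91]]]' 20; python3 - <<'E'
import cv2
from h import *
for n in("top","side"):
    cv2.imwrite(f"pics/{n}7.png",bot.grab_frame(n)[:,:,::-1])
print(loc("side","red_caddy"))
E
python3 g.py .611 -.0085 .047 0
```

```text
time: 19.5
ee_pos: [0.609, -0.0084, 0.2549]
tcp_rot: [-3.141, 0.004, 0.004]
force: [0.7, -0.8, -0.3]
opening: 0.0911
[(0.5, array([ 0.4751, -0.0407]), np.float64(0.937), 1573, (342, 200)), (0.17, array([ 0.4529, -0.0913]), np.float64(0.123), 775, (342, 204))]
t 19.65 q [-0.21  0.28  1.54 -0.    1.31 -0.21] pos [ 0.6095 -0.0087  0.2563] F [-0.7  0.2 -0.7] op 0.0911
[0.611, -0.0085, 0.047, 0.0] [ 0.005 -0.001  0.468] -0.003 rows 3.0
```

View pics/side7.png

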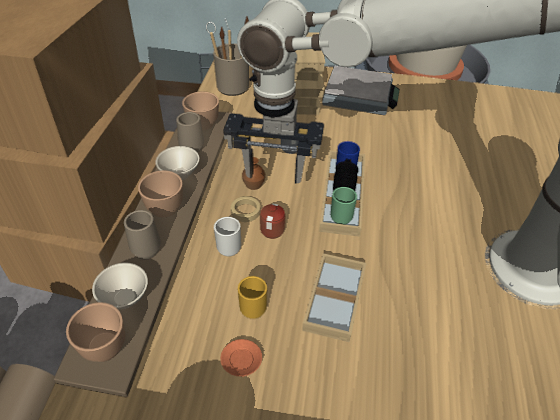

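View pics/top7.png

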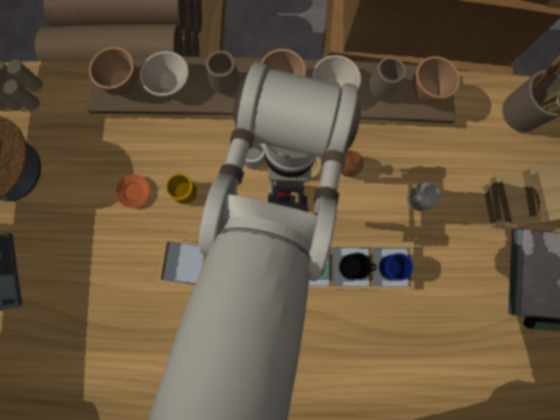

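Green cup stands in the near end cell (~(344,205)); gripper is over the red caddy (272,220). (That red_caddy report at (342,200) is the green cup — discarded.)

```bash
python3 -m creep '[[[0.004,-0.001,0.15,0,91],[0.004,-0.001,0.3,0,91],[0.004,-0.001,0.4,0,91],[0.004,-0.001,0.468,0,91],[0.004,-0.001,0.468,0,91],[0.004,-0.001,0.468,0,40],[0.004,-0.001,0.468,0,40],[0.004,-0.001,0.468,0,40],[0.004,-0.001,0.468,0,40],[0.004,-0.001,0.468,0,40]]]' 25; python3 g.py .611 -.0085 .047 0;python3 -m creep '[[[0,0,-0.05,0,40],[0,0,-0.15,0,40],[0,0,-0.3,0,40],[0,0,-0.4,0,40],[0,0,-0.43,0,40],[0,0,-0.43,0,40]]]' 25; python3 g.py .4447 .1168 .175 -6.8 .4447 .1168 .0545 -6.8 
```

```text
time: 20.65
ee_pos: [0.6119, -0.0079, 0.1169]
tcp_rot: [3.141, -0.003, 0.002]
force: [-1.4, -0.2, 5.3]
opening: 0.0571
t 20.65 q [-0.21  0.45  1.62 -0.    1.06 -0.21] pos [ 0.6119 -0.0079  0.1169] F [-1.4 -0.2  5.3] op 0.0571
[0.611, -0.0085, 0.047, 0.0] [-0.003  0.002  0.003] -0.002 rows 1.0
time: 21.25
ee_pos: [0.612, -0.0079, 0.2463]
tcp_rot: [3.141, -0.003, 0.004]
force: [1.2, 0.2, -3.7]
opening: 0.0573
t 21.25 q [-0.21  0.3   1.55  0.    1.29 -0.21] pos [ 0.612  -0.0079  0.2463] F [ 1.2  0.2 -3.7] op 0.0573
[0.4447, 0.1168, 0.175, -6.8] [-0.559 -0.415  0.006] 0.111 rows 5.0
[0.4447, 0.1168, 0.0545, -6.8] [-0.56  -0.415  0.407] 0.111 rows 5.0
```

```bash
python3 -m creep '[[[-0.06,-0.05,0,0.02,40],[-0.2,-0.15,0,0.04,40],[-0.35,-0.26,0,0.08,40],[-0.48,-0.36,0,0.111,40],[-0.559,-0.415,0,0.111,40],[-0.559,-0.415,0,0.111,40],[-0.559,-0.415,0,0.111,40]]]' 25; python3 -m creep '[[[0,0,0.1,0,40],[0,0,0.2,0,40],[0,0,0.27,0,40],[0,0,0.3,0,40],[0,0,0.3,0,40]]]'; python3 g.py .4447 .1168 .0545 -6.8; python3 - <<'E'
import cv2,sys
sys.argv=['x']
from rig import bot
for n in("top","side"): cv2.imwrite(f"pics/{n}8.png",bot.grab_frame(n)[:,:,::-1])
E
```

```text
time: 21.95
ee_pos: [0.443, 0.1172, 0.243]
tcp_rot: [3.136, -0.184, -0.004]
force: [0.2, -0.2, -2.6]
opening: 0.0572
time: 22.45
ee_pos: [0.4436, 0.1164, 0.1531]
tcp_rot: [3.136, -0.188, -0.006]
force: [-0.3, -0.4, -2.8]
opening: 0.0573
t 22.45 q [-0.01  0.04  2.05 -0.    1.06  0.11] pos [0.4436 0.1164 0.1531] F [-0.3 -0.4 -2.8] op 0.0573
[0.4447, 0.1168, 0.0545, -6.8] [ 0.004 -0.002  0.099] -0.001 rows 1.0
```

View pics/side8.png

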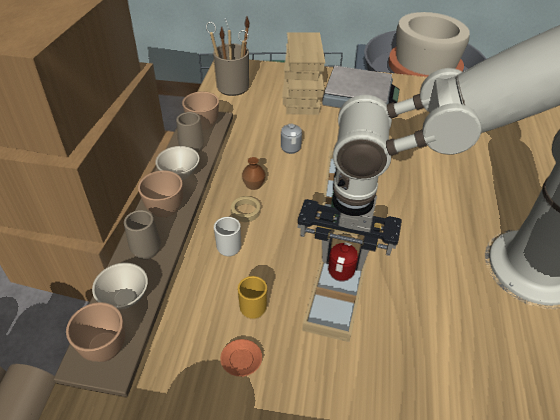

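The caddy hangs upright over the far cell of box2 (~(343,260)).

```bash
python3 -m creep '[[[0.003,-0.002,0.04,0,40],[0.003,-0.002,0.07,0,40],[0.003,-0.002,0.09,0,40],[0.003,-0.002,0.096,0,40],[0.003,-0.002,0.1,0,40],[0.003,-0.002,0.1,0,40]]]' 25; python3 -m creep '[[[0,0,0.003,0,40],[0,0,0.006,0,40],[0,0,0.006,0,40],[0,0,0.006,0,64],[0,0,0.006,0,80],[0,0,0.006,0,80],[0,0,0.006,0,80],[0,0,-0.08,0,80],[0,0,-0.2,0,90],[0,0,-0.42,0,90]]]' 25;  python3 -m creep '[[[0,0,-0.01,0,90],[0,0,-0.01,0,90]]]';python3 g.py .699 .060 .19 -45 .699 .060 .19 45;python3 - <<'E'
from h import *
for px in [(221,95),(165,97),(282,93),(90,113),(250,117)]: print(px,ray("top",px,.03).round(3),ray("top",px,.1).round(3))
E
```

```text
time: 23.15
ee_pos: [0.4451, 0.1175, 0.1248]
tcp_rot: [-3.136, 0.186, -0.0]
force: [-1.0, 0.7, -2.6]
opening: 0.0573
time: 24.15
ee_pos: [0.4435, 0.1175, 0.2341]
tcp_rot: [3.136, -0.186, -0.008]
force: [0.8, 0.6, -0.1]
opening: 0.0898
time: 24.35
ee_pos: [0.446, 0.1175, 0.2395]
tcp_rot: [-3.136, 0.186, -0.006]
force: [0.6, -0.2, -0.4]
opening: 0.0901
t 24.35 q [-0.01 -0.09  1.98  0.    1.25  0.11] pos [0.446  0.1175 0.2395] F [ 0.6 -0.2 -0.4] op 0.0901
[0.699, 0.06, 0.19, -45.0] [ 0.86   0.091 -0.062] 0.637 rows 6.0
[0.699, 0.06, 0.19, 45.0] [ 0.86   0.091 -0.062] -0.863 rows 7.0
(221, 95) [0.841 0.137 0.03 ] [0.809 0.128 0.1  ]
(165, 97) [0.834 0.267 0.03 ] [0.802 0.248 0.1  ]
(282, 93) [ 0.85  -0.004  0.03 ] [ 0.817 -0.003  0.1  ]
(90, 113) [0.793 0.443 0.03 ] [0.764 0.409 0.1  ]
(250, 117) [0.788 0.068 0.03 ] [0.76  0.064 0.1  ]
```

```bash
python3 -m creep '[[[0.1,0.01,-0.05,0.12,91],[0.25,0.03,-0.05,0.26,91],[0.86,0.091,-0.05,0.887,91],[0.86,0.091,-0.05,0.887,91],[0.86,0.091,-0.05,0.887,91],[0.86,0.091,-0.05,0.887,91],[0.86,0.091,-0.05,0.887,91],[0.86,0.091,-0.05,0.887,91],[0.86,0.091,-0.05,0.887,91],[0.86,0.091,-0.05,0.887,91]]]' 20; python3 - <<'E'
import cv2
from h import *
for n in("top","side"):
    cv2.imwrite(f"pics/{n}9.png",bot.grab_frame(n)[:,:,::-1])
E
python3 g.py .699 .060 .05 -60
```

```text
time: 25.35
ee_pos: [0.6972, 0.0603, 0.2522]
tcp_rot: [2.721, -1.569, -0.002]
force: [-0.9, -0.6, 0.4]
opening: 0.0907
t 25.45 q [-0.09  0.51  1.25  0.    1.38  0.96] pos [0.6975 0.0603 0.2529] F [ 0.5  0.7 -0.2] op 0.0909
[0.699, 0.06, 0.05, -60.0] [ 0.003 -0.004  0.446] 0.001 rows 3.0
```

View pics/side9.png

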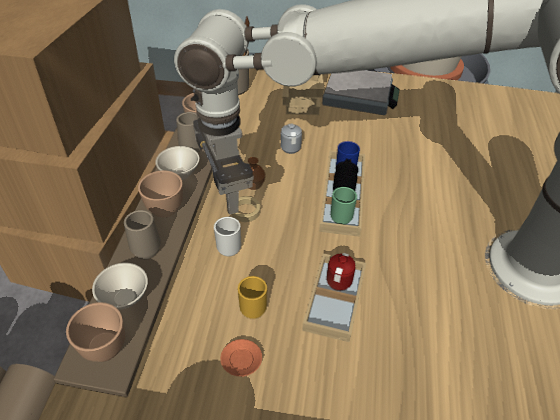

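View pics/top9.png

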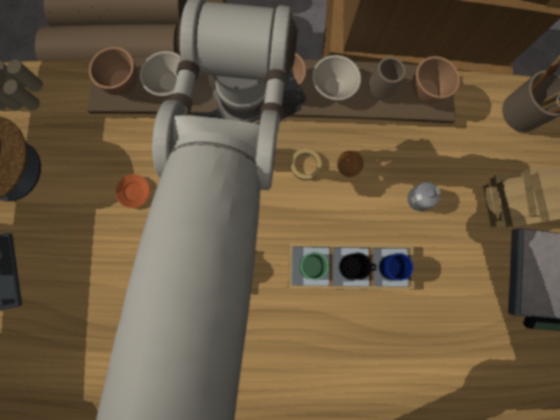

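Red caddy stands in box2's far cell (~(341,271)), box3 pieces stand in theirs; gripper turned over the white cup (228,237). Descend with a stop halfway to check the force.

```bash
python3 -m creep '[[[0.003,-0.004,0.12,0,91],[0.003,-0.004,0.22,0,91],[0.003,-0.004,0.28,0,91],[0.003,-0.004,0.3,0,91]]]' 20; python3 - <<'E'
import cv2
from rig import bot
cv2.imwrite("pics/side10.png",bot.grab_frame("side")[:,:,::-1])
E
python3 g.py .699 .060 .05 -60
```

```text
time: 25.85
ee_pos: [0.698, 0.0599, 0.1602]
tcp_rot: [2.719, -1.569, -0.006]
force: [0.2, 0.2, 0.4]
opening: 0.0909
t 25.9 q [-0.09  0.6   1.31 -0.    1.23  0.96] pos [0.6985 0.0599 0.1608] F [ 0.6  1.6 -0.4] op 0.091
[0.699, 0.06, 0.05, -60.0] [ 0.001 -0.002  0.139] 0.0 rows 1.0
```

View pics/side10.png

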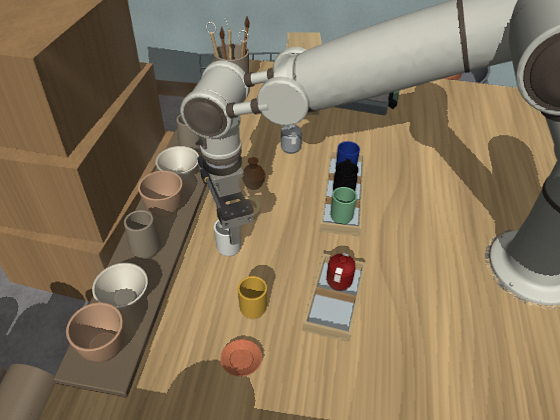

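The fingers straddle the white cup (228,238), and the wrist is clear of the shelf pots.

```bash
python3 -m creep '[[[0.001,-0.002,0.07,0,91],[0.001,-0.002,0.12,0,91],[0.001,-0.002,0.139,0,91],[0.001,-0.002,0.139,0,91],[0.001,-0.002,0.139,0,40],[0.001,-0.002,0.139,0,40],[0.001,-0.002,0.139,0,40],[0.001,-0.002,0.139,0,40],[0.001,-0.002,0.139,0,40]]]' 20; python3 -m creep '[[[0,0,-0.05,0,40],[0,0,-0.15,0,40],[0,0,-0.3,0,40],[0,0,-0.4,0,40],[0,0,-0.43,0,40],[0,0,-0.43,0,40]]]' 20; python3 g.py .4553 .2052 .18 -6.8
```

```text
time: 26.8
ee_pos: [0.7004, 0.0599, 0.1216]
tcp_rot: [-2.72, 1.571, -0.001]
force: [-0.3, 0.5, 2.1]
opening: 0.0589
time: 27.4
ee_pos: [0.7008, 0.0597, 0.2521]
tcp_rot: [-2.719, 1.57, -0.005]
force: [-0.4, -0.0, -1.7]
opening: 0.058
t 27.4 q [-0.09  0.52  1.24 -0.    1.37  0.96] pos [0.7008 0.0597 0.2521] F [-0.4 -0.  -1.7] op 0.058
[0.4553, 0.2052, 0.18, -6.8] [-0.829  0.466  0.007] -0.887 rows 7.0
```

```bash
python3 -m creep '[[[-0.06,0.03,0,-0.06,40],[-0.19,0.1,0,-0.2,40],[-0.829,0.466,0,-0.887,40],[-0.829,0.466,0,-0.887,40],[-0.829,0.466,0,-0.887,40],[-0.829,0.466,0,-0.887,40],[-0.829,0.466,0,-0.887,40],[-0.829,0.466,0,-0.887,40],[-0.829,0.466,0,-0.887,40],[-0.829,0.466,0,-0.887,40]]]' 20; python3 -m creep '[[[0,0,0.1,0,40],[0,0,0.2,0,40],[0,0,0.27,0,40],[0,0,0.3,0,40],[0,0,0.3,0,40]]]'; python3 g.py .4553 .2052 .0575 -6.8; python3 - <<'E'
import cv2,sys
sys.argv=['x']
from rig import bot
for n in("top","side"): cv2.imwrite(f"pics/{n}11.png",bot.grab_frame(n)[:,:,::-1])
E
```

```text
time: 28.4
ee_pos: [0.4554, 0.2046, 0.2493]
tcp_rot: [3.135, -0.19, -0.001]
force: [-1.1, 0.4, -1.9]
opening: 0.0585
time: 28.9
ee_pos: [0.4546, 0.2046, 0.1587]
tcp_rot: [3.135, -0.189, -0.005]
force: [0.2, -0.3, -1.2]
opening: 0.058
t 28.9 q [ 0.18  0.13  1.93 -0.    1.08  0.3 ] pos [0.4546 0.2046 0.1587] F [ 0.2 -0.3 -1.2] op 0.058
[0.4553, 0.2052, 0.0575, -6.8] [ 0.002 -0.002  0.107] -0.001 rows 1.0
```

View pics/side11.png

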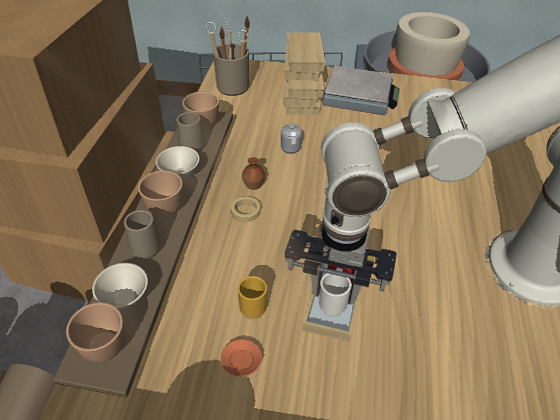

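The white cup hangs upright over the near cell of box2 (~(334,295)).

```bash
python3 -m creep '[[[0.002,-0.002,0.04,0,40],[0.002,-0.002,0.07,0,40],[0.002,-0.002,0.09,0,40],[0.002,-0.002,0.1,0,40],[0.002,-0.002,0.106,0,40],[0.002,-0.002,0.106,0,40]]]' 20; python3 -m creep '[[[0,0,0.003,0,40],[0,0,0.006,0,40],[0,0,0.006,0,40],[0,0,0.006,0,64],[0,0,0.006,0,80],[0,0,0.006,0,80],[0,0,0.006,0,80],[0,0,-0.08,0,80],[0,0,-0.2,0,90],[0,0,-0.42,0,90]]]' 20;  python3 -m creep '[[[0,0,-0.3,0,90],[0,0,-0.3,0,90],[0,0,-0.3,0,90]]]';python3 g.py .2 -.40 .22 -60 .35 -.1 .22 -30
```

```text
time: 29.6
ee_pos: [0.4554, 0.2058, 0.1282]
tcp_rot: [3.136, -0.186, -0.0]
force: [0.7, 0.5, -1.3]
opening: 0.058
time: 30.6
ee_pos: [0.4539, 0.2055, 0.2374]
tcp_rot: [3.135, -0.186, -0.008]
force: [0.4, -0.7, -0.2]
opening: 0.0896
time: 30.9
ee_pos: [0.458, 0.2063, 0.3355]
tcp_rot: [-3.133, 0.185, -0.02]
force: [-0.2, 0.2, 0.2]
opening: 0.0899
t 30.9 q [ 0.18 -0.06  1.76  0.    1.43  0.3 ] pos [0.458  0.2063 0.3355] F [-0.2  0.2  0.2] op 0.0899
[0.2, -0.4, 0.22, -60.0] [-0.617  2.109  0.139] 0.887 rows 14.0
[0.35, -0.1, 0.22, -30.0] [-0.239  1.057  0.148] 0.387 rows 7.0
```

Now swing the arm clear of both cameras' view of the boxes.

```bash
python3 -m creep '[[[-0.239,1,0,0.387,90],[-0.239,1,0,0.387,90],[-0.239,1,0,0.387,90],[-0.239,1,0,0.387,90],[-0.239,1,0,0.387,90],[-0.239,1,0,0.387,90],[-0.239,1,0,0.387,90],[-0.239,1,0,0.387,90]]]'; python3 g.py .14 -.50 .25 -75
```

```text
time: 31.7
ee_pos: [0.3483, -0.0846, 0.3277]
tcp_rot: [-3.032, 0.819, 0.001]
force: [-0.1, -0.3, -0.4]
opening: 0.0896
t 31.7 q [-0.58 -0.48  2.11  0.    1.51 -0.05] pos [ 0.3483 -0.0846  0.3277] F [-0.1 -0.3 -0.4] op 0.0896
[0.14, -0.5, 0.25, -75.0] [0.098 1.546 0.028] 0.746 rows 10.0
```

```bash
python3 -m creep '[[[0.06,0.95,0,0.6,90],[0.06,0.95,0,0.6,90],[0.06,0.95,0,0.6,90],[0.06,0.95,0,0.6,90],[0.06,0.95,0,0.6,90],[0.06,0.95,0,0.6,90],[0.06,0.95,0,0.6,90],[0.06,0.95,0,0.6,90]]]';  python3 - <<'E'
import cv2
from h import *
for n in("top","side"):
    cv2.imwrite(f"pics/{n}12.png",bot.grab_frame(n)[:,:,::-1])
E
python3 g.py .14 -.50 .25 -75
```

```text
time: 32.5
ee_pos: [0.2231, -0.3386, 0.3276]
tcp_rot: [-2.634, 1.708, 0.002]
force: [-0.1, 0.1, 0.5]
opening: 0.0902
t 32.6 q [-1.29 -0.33  2.    0.    1.47 -0.14] pos [ 0.2233 -0.338   0.3279] F [0.5 0.  0.5] op 0.0895
[0.14, -0.5, 0.25, -75.0] [0.379 0.474 0.029] 0.153 rows 4.0
```

View pics/side12.png

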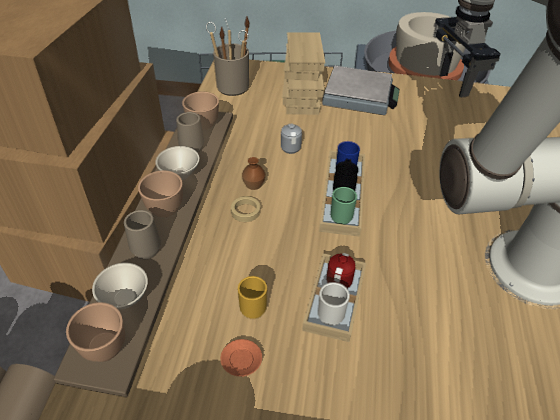

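View pics/top12.png

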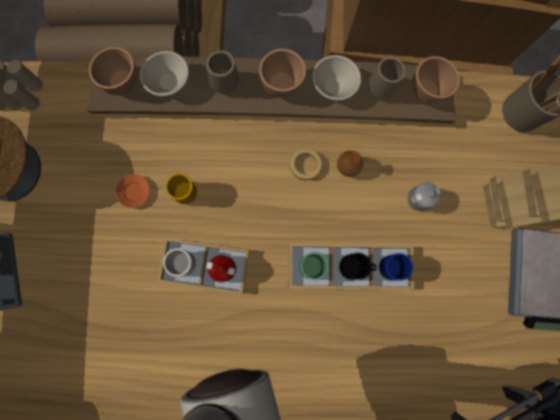

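```bash
python3 - <<'E'
from h import *
import h
for n in("top","side"):
    bot.grab_frame(n); T={}
    for k in list(PROF)+["box3","box2"]:
        r=bot.trace(n,k); T[k]=r[:2] if r else []
    occ=np.zeros((420,560),bool)
    ob={}
    for k in PROF:
        if not T[k]: print(n,k,"missed");continue
        m=T[k][0]["mask"]; occ|=m
        z=.005 if k in("black_jug","green_cup","blue_cup","red_caddy","white_cup") else 0
        ys,xs=np.nonzero(m);p=ray(n,(xs.mean(),ys.mean()),.035)[:2]
        f=lambda x:np.abs(sil(n,k,[x[0],x[1],z])-m).sum()/m.sum()
        r=minimize(f,p,method="Nelder-Mead",options=dict(initial_simplex=[p,p+[.01,0],p+[0,.01]],xatol=2e-4,fatol=1e-3));ob[k]=r.x
        print(n,k,round(T[k][0]["score"],2),r.x.round(4),"res",round(r.fun,3))
    occ=cv2.dilate(occ.astype(np.uint8),np.ones((3,3)))>0
    for k,p in (("box3",[.455,-.1625,.008]),("box2",[.45,.161,-.119])):
        best=None
        for e in T[k]:
            m=e["mask"]; w=~occ
            f=lambda x:(np.abs(sil(n,k,x)-m)*w).sum()/m.sum()
            p=np.array(p);r=minimize(f,p,method="Nelder-Mead",options=dict(initial_simplex=[p,p+[.01,0,0],p+[0,.01,0],p+[0,0,.06]],xatol=2e-4,fatol=1e-3))
            if best is None or r.fun<best.fun: best=r
        if best is None: print(n,k,"missed");continue
        x=best.x;print(n,k,x.round(4),round(best.fun,3))
        c,s=np.cos(x[2]),np.sin(x[2])
        for o in (("black_jug","green_cup","blue_cup") if k=="box3" else("red_caddy","white_cup")):
            if o in ob: d=ob[o]-x[:2];print("   ",o,"in box",np.round([c*d[0]+s*d[1],-s*d[0]+c*d[1]],4))
E
```

```text
top green_cup 0.78 [ 0.4541 -0.0763] res 0.064
top blue_cup 0.58 [ 0.4554 -0.2517] res 0.146
top white_cup missed
top yellow_cup 0.55 [0.6139 0.2117] res 0.052
top red_caddy 0.78 [0.4445 0.1165] res 0.065
top grey_caddy 0.85 [ 0.6126 -0.3256] res 0.063
top black_jug 0.57 [ 0.4543 -0.1638] res 0.088
top brown_vase 0.86 [ 0.6832 -0.1591] res 0.072
top box3 [ 0.4546 -0.1638  0.007 ] 0.041
    black_jug in box [-0.0003  0.0001]
    green_cup in box [0.0001 0.0876]
    blue_cup in box [ 0.0001 -0.0879]
top box2 [ 0.4494  0.159  -0.1241] 0.35
    red_caddy in box [ 0.0003 -0.0428]
side green_cup 0.87 [ 0.4533 -0.0724] res 0.088
side blue_cup 0.56 [ 0.4537 -0.2753] res 0.708
side white_cup 0.97 [0.4554 0.207 ] res 0.042
side yellow_cup 0.97 [0.6136 0.2146] res 0.04
side red_caddy 0.82 [0.4446 0.1168] res 0.177
side grey_caddy 0.74 [ 0.611  -0.3257] res 0.157
side black_jug 0.94 [ 0.4556 -0.1697] res 0.399
side brown_vase 0.79 [ 0.6836 -0.1559] res 0.128
side box3 [ 0.4546 -0.1626 -0.002 ] 0.081
    black_jug in box [ 0.001  -0.0071]
    green_cup in box [-0.0015  0.0902]
    blue_cup in box [-0.0007 -0.1127]
side box2 [ 0.4492  0.1622 -0.1245] 0.042
    red_caddy in box [ 0.0011 -0.0456]
    white_cup in box [0.0006 0.0452]
```

```bash
python3 -m creep '[[[0,0,0,0,90],[0,0,0,0,90],[0,0,0,0,90]]]'; python3 -c "
from rig import bot
print(bot.sign_off())"
```

```text
time: 34.0
ee_pos: [0.2219, -0.3394, 0.3283]
tcp_rot: [2.635, -1.711, -0.0]
force: [0.8, 0.2, 0.8]
opening: 0.0897
the job is handed in; nothing more can be done
None
```

Both sets are packed and the job was handed in at 34 s of the 120 s allowed. `sign_off` gave no verdict. Each piece was lowered to the cell floor before release.

- **Box3:** the jug is in the middle cell, with the green and blue cups in the end cells. The overhead camera puts each within about 2 mm of its cell centre.
- **Box2:** the red caddy and the white cup are in their cells. The side camera puts each within about 1–2 mm of its cell centre.
- **Left in place:** the yellow cup, grey caddy and vase measured within about 2.5 mm of their starting positions. Every piece and both boxes look upright and flat in the last pictures, and the arm was parked clear of everything.

Three of the last checks failed or disagreed:
- **Blue cup and jug, side camera:** it put the blue cup about 24 mm and the jug about 7 mm off centre. Both are largely hidden behind nearer pieces there and the fits were poor, so I went by the overhead fits and pictures.
- **White cup, overhead camera:** the network missed it there, so its position rests on the side camera and on seeing it in its cell in the overhead picture.
- **Box2, overhead camera:** the overhead fit for box2 was poor because of that miss, so its position also rests on the side camera.

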